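Put the flask ring weights away on their spindle

TASK

Put the two open steel flask weights away on the upright spindle of the storage stand: first thread the wide ring and seat it flat on the stand's base, then thread the narrow ring so that it lies flat on top of the wide one. Do not push about or knock over the blue-capped bottle.

Things in the scene. Friction and masses are not known exactly. Their poses are not given: they have to be found in the camera images.
- wide_ring: The wide flask weight: a plain open steel ring lying flat on the bench, outside diameter 62 mm, bore 30 mm, 22 mm thick, about 0.4 kg, loose. Origin at its very centre (mid-bore, mid-thickness, 11 mm above what it lies on); z is the ring's axis. Grip it across its outside.
- narrow_ring: The narrow flask weight: a plain open steel ring lying flat on the bench, outside diameter 44 mm, bore 30 mm, 22 mm thick, about 0.14 kg, loose. Origin at its very centre (mid-bore, mid-thickness); z is the ring's axis. A solid steel cylinder without a bore, 44 mm across and 26 mm high, also lies in the same row at least 100 mm away from either ring; it is not part of the job.
- stand_seat (a point): The storage stand: a round grey base, 90 mm in diameter and 10 mm thick, fixed to the bench, with an upright steel spindle 10 mm in diameter at its centre. This point is on the spindle's axis at the base's top face (10 mm above the bench), where the wide ring's underside is to rest; z up. The spindle rises 60 mm above this point, its tip slightly tapered. Bore clearance around the spindle is 10 mm on every side.
- bottle: Bystander: a bottle with a blue screw cap, 64 mm in diameter, 110 mm high, standing loose on the bench beyond the rings. Origin at the centre of its underside; z up. A small open white beaker, 68 mm across and 70 mm high, stands to its right (-y), at least 110 mm beyond the row of rings; neither is used.
Things that resemble listed ones, but are neither listed nor needed, are in the scene too. Leave any black or orange look-alike of the part that bears stand_seat alone. Leave any green look-alike of the narrow_ring alone.

How it is judged (in metres and radians):
On the way, in this order (a step that is already met when the one before it is completed fails the run):
1. the wide ring is threaded on the spindle and seated flat on the base (horizontal distance between wide_ring and stand_seat below 0.0125 m and z of wide_ring in the frame of stand_seat between 0.007 and 0.015 m and angle between the z axis of wide_ring and the z axis of stand_seat, either way round below 0.175 rad), for 0.2 s.
2. the narrow ring is threaded on the spindle and lies flat on the wide ring (all of step 1 and horizontal distance between narrow_ring and stand_seat below 0.0125 m and z of narrow_ring in the frame of stand_seat between 0.029 and 0.037 m and angle between the z axis of narrow_ring and the z axis of stand_seat, either way round below 0.175 rad), for 0.2 s.
At the end, for the whole second after the job is handed in: Both rings are on the spindle, the wide one flat on the base and the narrow one flat on top of it (each centre within 12.5 mm of the spindle's axis and 4 mm of its seated height, within 10 degrees of flat), at rest (all of step 2 and linear speed of each of wide_ring, narrow_ring below 0.02 m/s); the robot touches nothing.
It fails at once if the blue-capped bottle is pushed more than 30 mm or tipped more than 15 degrees (distance of bottle from where it was at the start of the episode above 0.03 m or angle between bottle's own z axis and vertical above 0.26 rad).
It also fails if it takes over 48 s, if anything falls off the work surface, if the arm or the gripper's body presses on something with over 40 N, if the wrist force passes 120 N, or if a joint passes its speed limit or range.

ROBOT

A 7-joint arm with a two-finger parallel gripper is mounted at the origin on the work surface. World frame = base frame: x ahead of the robot, y to its left, z up, the work surface at z = 0. Lengths are in mm, angles in rad, forces in N, time in s.
With the tool pointing down it reaches from about 400 to 875 mm from the base axis. Payload 4.4 kg.
Tool frame: the origin (TCP) lies at the centre of the arm's flange, where the gripper is bolted on; the fingertips stand 173 mm ahead of it and the grasp point (between the pads) lies 155 mm ahead of it; z points along the fingers, y is the direction in which the jaws open and shut (so a half turn about z gives the same grasp; the last joint's range is limited). The gripper opens to 85 mm and grips with 20 to 120 N. Pads are 22 mm wide; open, the fingers measure 114 mm over their backs; the gripper's body (76 mm by 85 mm) begins 54 mm behind the grasp point. The pads swing forward as they close: fully open they stand 13 mm farther back than shut.
Start: joints at [1.229, 0.628, 0.038, 1.517, -0.027, 0.996, -0.02], TCP at [177.027, -625.441, 404.713] pointing down, gripper open.
Joint ranges: [-3.06, 3.06], [-0.37, 2.12], [-1.25, 1.32], [0.18, 2.47], [-1.1, 4.24], [0.23, 1.98], [-2.94, 2.94]. Speed limits (rad/s): [2.57, 2.57, 3.14, 3.14, 3.14, 3.14, 3.14].

INTERFACE

Orientations are given as [roll, pitch, yaw] about the fixed x, y, z axes, in that order (R = Rz(yaw) Ry(pitch) Rx(roll)).
In Python, from cell import * gives the robot as it stands. The module is installed in compiled form; this text tells all that it offers.
- The arm moves only by the shell command python3 -m jog 'ROWS'. ROWS is JSON, one flat list of numbers, 5 for each row, row after row: the shift along the tool's x, y, z in mm, then the turn about the tool's z in degrees, then the finger opening in mm, from 0 to 85.4. A call has 1 to 20 rows; each row is the pose to reach, as a shift and turn from the pose commanded when the call began, along the tool's axes at that moment; what a row does not reach only later rows make up. A row lasts 1/12 s, in which the tool goes at most 41.7 mm and 7.16 degrees, less where a joint would pass 70% of its speed; a pose out of reach is approached as far as the arm can. A call with a gripper value outside its range is refused whole. The fingers move at their own pace and stop on an object; the grip force is fixed at half the most. Time passes only in rows, so rows that repeat a pose let the fingers close. It gives the time, the measured TCP pose, the force and the opening at its end, in the units of the state.
- read_state(): the state, without advancing time (a new reading comes with each control period).
- get_image(name): name is "side" or "top"; returns (picture, depth): 480x640x3 uint8, blue, green, red; 480x640 float32, mm along the optical axis (not along the pixel's ray), 0 where there is no reading.
- camera_params(name): a dict with "K" (3x3 intrinsics, pixels), "T" (4x4, takes a point from camera to world coordinates). Camera axes: x right, y up, looking along -z (the intrinsics and any distortion apply to the point x, -y, -z); pixel columns grow to the right and rows downward; lengths in mm; the calibration is good to about 2 mm. A picture is of the moment at which its call begins. camera_params takes no time and is no camera call.
- finish_job(): hands the job in, once; it reports no verdict.
The state is a dict: "clock": time; "qpos": joint angles; "qd": joint speeds; "tau": joint torques, N m; "eef_pos": TCP position; "tool_rot": TCP orientation; "force": force on the tool from outside, world axes, zero at the start; "torque": the same for the moment, N m; "width": finger opening in mm.
Only numpy, scipy, OpenCV 4.12 (cv2) and the standard library are available. Lean on these libraries where they do the work, as an engineer would, in place of code of your own. Each camera call takes 0.05 s, during which the arm holds its last target.

## Working session

There is one attempt and no reset: what is moved stays moved. The work goes in short steps, Python scripts to look and compute and a shell command to move; the robot and the scene stay as the last step left them, time stands still between calls to the robot, and variables do not carry over. Pictures are saved under pics/ and viewed, and the job is handed in when it is done.

```bash
mkdir -p pics; python3 - <<'E'
from cell import *
import cv2,numpy as np
s=read_state();print(s['clock'],s['eef_pos'],s['tool_rot'],s['width'],s['force'])
for n in('top','side'):
    p,d=get_image(n);cv2.imwrite(f'pics/{n}0.png',p);np.savez(f'{n}0.npz',p=p,d=d)
    c=camera_params(n);print(n,c)
E
```

```text
0.0 [ 176.95583232 -625.13884652  403.78308326] [-3.13967759e+00  2.97054983e-05  2.75810218e-01] 85.43929573314178 [ 0.80413748 -0.93902099  0.30785199]
top {'K': array([[564.71396847,   0.        , 316.96658405],
       [  0.        , 564.71396847, 243.4776462 ],
       [  0.        ,   0.        ,   1.        ]]), 'T': array([[ 5.28382381e-03,  9.94901018e-01, -1.00717650e-01,
         4.26011722e+02],
       [-9.99848492e-01,  6.92671605e-03,  1.59691335e-02,
         4.60290540e+01],
       [ 1.65853497e-02,  1.00618012e-01,  9.94786883e-01,
         1.04910988e+03],
       [ 0.00000000e+00,  0.00000000e+00,  0.00000000e+00,
         1.00000000e+00]])}
side {'K': array([[480.79256606,   0.        , 314.11117722],
       [  0.        , 480.79256606, 235.84443866],
       [  0.        ,   0.        ,   1.        ]]), 'T': array([[-8.17039500e-01,  2.81807314e-01, -5.03021960e-01,
         1.52907982e+01],
       [-5.76081914e-01, -4.35302985e-01,  6.91838810e-01,
         7.75284257e+02],
       [-2.40017241e-02,  8.55041490e-01,  5.18003830e-01,
         5.71688036e+02],
       [ 0.00000000e+00,  0.00000000e+00,  0.00000000e+00,
         1.00000000e+00]])}
```

View pics/top0.png

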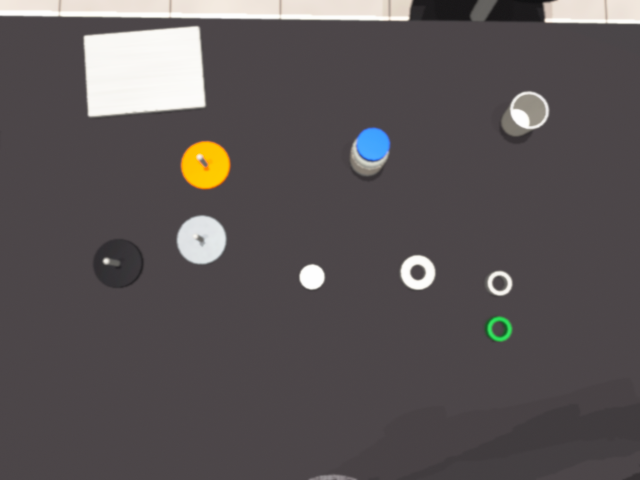

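View pics/side0.png

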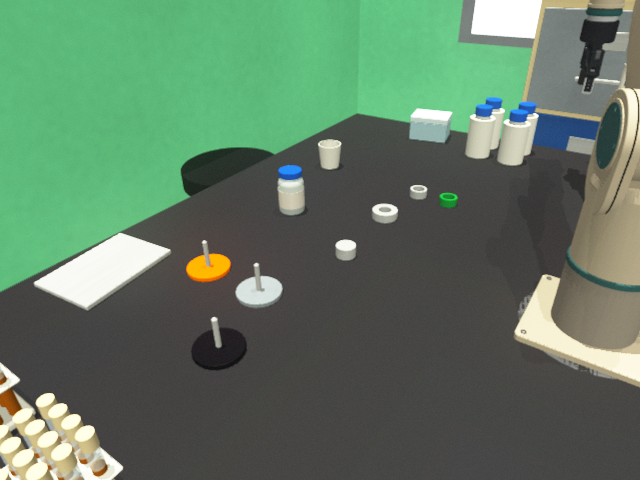

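The top view shows:
- **Discs:** wide ring (418,272), pale narrow ring (500,283), green look-alike (500,329) and solid cylinder (312,277, no bore).
- **Stands:** grey (202,240), orange (205,165) and black (118,263).
- **Bystanders:** bottle (371,150) and beaker (525,115).

The pale ring and the grey stand fit the description. I'll measure them and confirm in a crop.

```bash
cat > h.py <<'E'
import numpy as np,cv2
from cell import *
def ray(n,u,v,z):
    c=camera_params(n);K,T=c['K'],c['T']
    r=T[:3,:3]@np.array([(u-K[0,2])/K[0,0],-(v-K[1,2])/K[1,1],-1.]);o=T[:3,3]
    return o+r*(z-o[2])/r[2]
def proj(n,P):
    c=camera_params(n);K,T=c['K'],c['T'];q=T[:3,:3].T@(np.asarray(P)-T[:3,3])
    return np.array([K[0,0]*q[0]/-q[2]+K[0,2],K[1,1]*-q[1]/-q[2]+K[1,2]])
def blob(n,p,seed,r,thr,z):
    g=p.min(2) if thr>0 else p.max(2); m=np.zeros(g.shape,np.uint8);u,v=seed
    m[v-r:v+r,u-r:u+r]=(p.max(2)[v-r:v+r,u-r:u+r]>thr)*255
    cs,_=cv2.findContours(m,cv2.RETR_EXTERNAL,cv2.CHAIN_APPROX_NONE);c=max(cs,key=cv2.contourArea)
    pts=np.array([ray(n,a,b,z)[:2] for a,b in c[:,0]]).astype(np.float32)
    (x,y),R=cv2.minEnclosingCircle(pts);e=cv2.fitEllipse(pts)
    return [round(t,1) for t in (*e[0],*e[1],x,y,2*R)]
E
python3 - <<'E'
from h import *
p=np.load('top0.npz')['p'];s=np.load('side0.npz')['p'];d=np.load('top0.npz')['d']
for nm,sd,r,z in(('wide',(418,272),26,22),('narrow',(500,283),20,22),('solid',(312,277),20,26),('green',(500,329),18,22),('grey',(202,240),32,10),('bottlecap',(372,145),18,110)):
    print(nm,blob('top',p,sd,r,120,z))
for nm,sd,r,z in(('wide',(385,213),20,22),('narrow',(418,192),13,22),('grey',(259,291),28,10)):
    print('side',nm,blob('side',s,sd,r,120,z))
for u,v in((433,272),(510,283),(312,277),(190,250)):
    z=d[v,u];c=camera_params('top');K,T=c['K'],c['T'];print(u,v,(T@[ (u-K[0,2])*z/K[0,0],-(v-K[1,2])*z/K[0,0],-z,1])[:3].round(1))
a=cv2.resize(p[225:345,385:545],(640,480),interpolation=2);b=cv2.resize(p[130:300,80:250],(480,480),interpolation=2)
cv2.imwrite('pics/crop0.png',cv2.resize(np.hstack([a,b]),(800,343)))
E
```

```text
wide [479.2, -154.0, 63.0, 64.3, 478.8, -154.0, 65.6]
narrow [460.3, -303.7, 44.8, 46.3, 460.6, -303.7, 47.2]
solid [469.6, 39.1, 45.5, 46.1, 469.5, 38.9, 47.6]
green [377.5, -301.1, 43.9, 44.4, 377.5, -301.2, 45.6]
grey [537.6, 243.1, 89.8, 90.5, 537.5, 243.2, 92.1]
bottlecap [688.7, -60.8, 60.9, 68.7, 687.2, -57.6, 75.0]
side wide [470.9, -139.0, 61.8, 97.6, 473.6, -137.5, 97.4]
side narrow [451.6, -286.3, 44.3, 83.6, 451.5, -285.3, 82.0]
side grey [541.4, 239.5, 82.3, 129.4, 552.8, 233.1, 143.4]
433 272 [ 479.2 -182.8   21.1]
510 283 [ 460.  -323.7   21.1]
312 277 [468.5  38.3  27.1]
190 250 [517.5 262.9  10.3]
```

View pics/crop0.png

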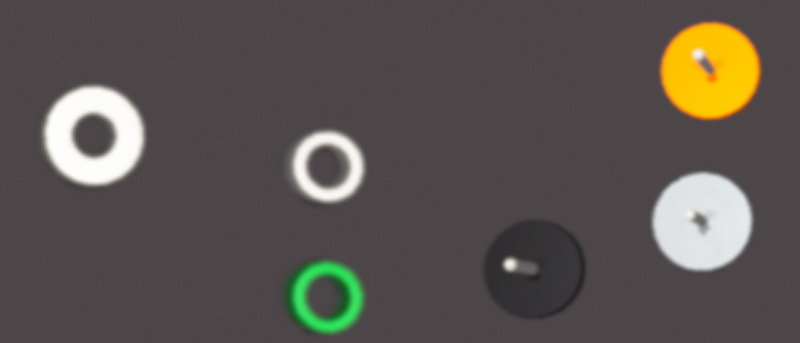

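Each measured diameter (63, 45 and 90 mm) and each depth height (21, 21 and 10 mm) fits its object. The targets are wide ring (479,-154), narrow ring (460.5,-304) and grey stand (537.5,243). The crop shows open bores and the grey base. I'll move above the wide ring and turn the jaws square to the world axes.

```bash
python3 -m jog '[419,-371,140,15.8,85, 419,-371,140,15.8,85, 419,-371,140,15.8,85, 419,-371,140,15.8,85, 419,-371,140,15.8,85, 419,-371,140,15.8,85, 419,-371,140,15.8,85, 419,-371,140,15.8,85, 419,-371,140,15.8,85, 419,-371,140,15.8,85, 419,-371,140,15.8,85, 419,-371,140,15.8,85, 419,-371,140,15.8,85, 419,-371,140,15.8,85, 419,-371,140,15.8,85, 419,-371,140,15.8,85, 419,-371,140,15.8,85, 419,-371,140,15.8,85, 419,-371,140,15.8,85]'; python3 - <<'E'
from h import *
s=read_state();print(s['eef_pos'],s['tool_rot'],s['qpos'],s['clock'])
p,d=get_image('side');cv2.imwrite('pics/side1.png',p)
for P in((479.5,-154,22),(460.5,-303.7,22),(537.5,243,10),(537.5,243,70)):print(proj('side',P).round(1),proj('top',P).round(1))
E
```

```text
clock: 1.68
eef_pos: [478.4, -156.0, 265.0]
tool_rot: [3.141, -0.0, -0.003]
force: [1.7, 0.1, 0.1]
width: 85.0
[ 478.44475528 -156.03700969  265.04398775] [ 3.14078138e+00 -7.34269335e-05 -3.09060016e-03] [ 0.16988473  0.64553773  0.13252831  2.0475195  -0.17873844  0.45881844
 -1.13735379] 1.6833
[384.2 208.8] [417.4 271.7]
[417.9 187.9] [499.3 282.6]
[258.5 288.7] [201.2 239.3]
[255.8 262.9] [194.7 235.6]
```

View pics/side1.png

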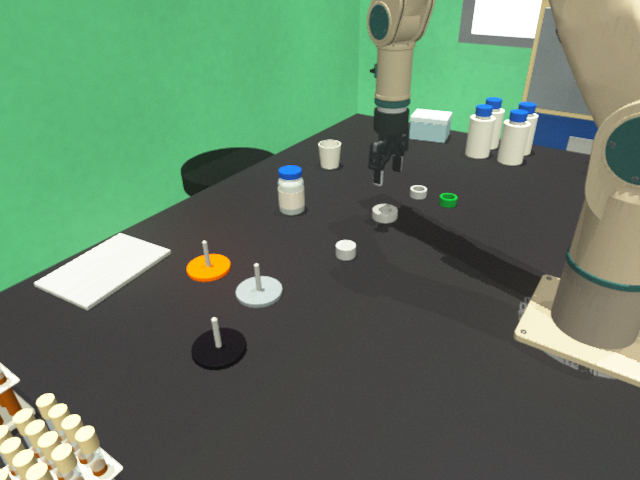

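The gripper is above the wide ring, and the projected points match the rings and spindle in the side view. I'll go down part way and check.

```bash
python3 -m jog '[0,0,30,0,85, 0,0,55,0,85, 0,0,55,0,85, 0,0,55,0,85]'; python3 - <<'E'
from h import *
print(read_state()['eef_pos'])
p,d=get_image('side');cv2.imwrite('pics/side2.png',cv2.resize(p[130:260,310:470],(640,520),interpolation=2))
E
```

```text
clock: 2.07
eef_pos: [478.4, -155.1, 209.3]
tool_rot: [-3.141, 0.003, -0.002]
force: [0.4, 0.2, 0.2]
width: 84.5
[ 478.36685071 -155.08562709  209.27714364]
```

View pics/side2.png

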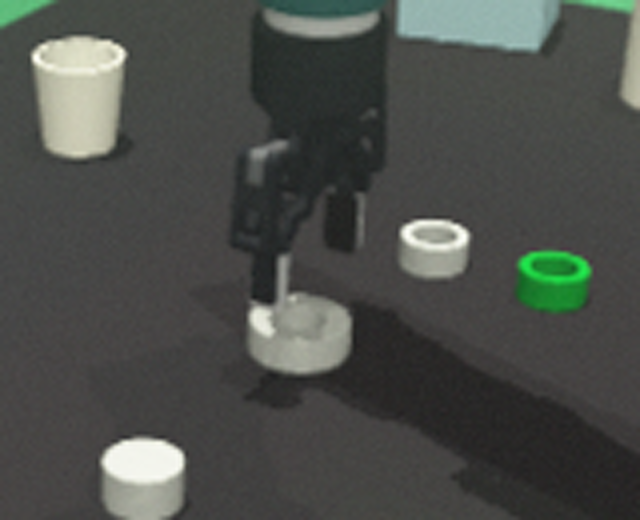

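The fingers straddle the ring at (300,330) in the crop. I'll lower the last 40 mm and close.

```bash
python3 -m jog '[1,-1,20,0,85, 1,-1,38,0,85, 1,-1,39,0,85, 1,-1,39,0,85, 1,-1,39,0,50, 1,-1,39,0,50, 1,-1,39,0,50, 1,-1,39,0,50, 1,-1,39,0,50, 1,-1,39,0,50, 1,-1,39,0,50, 1,-1,39,0,50]'; python3 - <<'E'
from h import *
s=read_state();print(s['eef_pos'],s['force'],s['width'])
p,d=get_image('side');cv2.imwrite('pics/side3.png',cv2.resize(p[130:260,310:470],(640,520),interpolation=2))
E
```

```text
clock: 3.12
eef_pos: [480.7, -153.8, 172.7]
tool_rot: [3.141, -0.003, -0.001]
force: [-0.1, 0.5, 10.2]
width: 59.4
[ 480.66077737 -153.75505683  172.71027001] [-0.06048096  0.4799996  10.21675287] 59.44287601709466
```

View pics/side3.png

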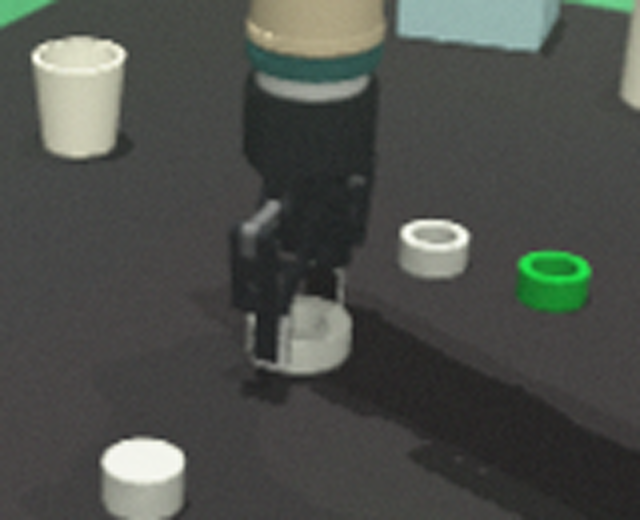

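The opening stopped at 59 mm on the ring, with light bench contact of 10 N. I'll lift.

```bash
python3 -m jog '[0,0,-5,0,50, 0,0,-30,0,50, 0,0,-60,0,50, 0,0,-95,0,50, 0,0,-110,0,50, 0,0,-110,0,50, 0,0,-110,0,50]'; python3 - <<'E'
from h import *
s=read_state();print(s['eef_pos'],s['force'],s['width'])
p,d=get_image('side');cv2.imwrite('pics/side4.png',cv2.resize(p[100:230,310:470],(640,520),interpolation=2))
E
```

```text
clock: 3.75
eef_pos: [480.1, -153.2, 281.4]
tool_rot: [3.141, -0.002, 0.0]
force: [0.1, -0.1, -5.3]
width: 59.1
[ 480.10296686 -153.1543546   281.38682622] [ 0.11427899 -0.10492712 -5.32647032] 59.12265988600927
```

View pics/side4.png

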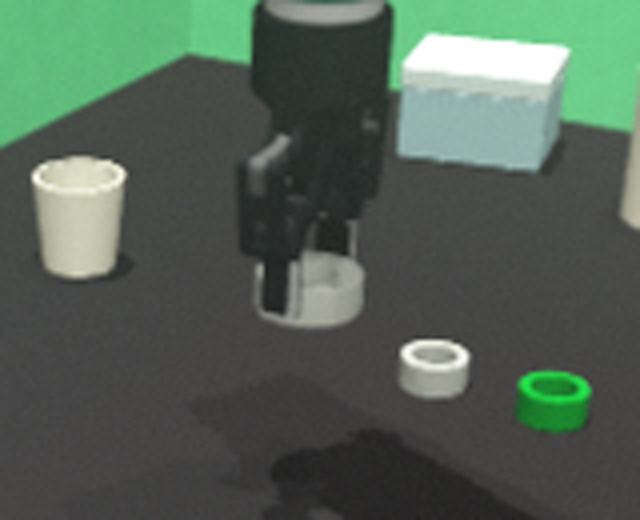

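The wide ring is held, level and off the bench. I'll carry it over the grey stand.

```bash
python3 -m jog '[3,-20,0,0,50, 9,-58,0,0,50, 58,-397,0,0,50, 58,-397,0,0,50, 58,-397,0,0,50, 58,-397,0,0,50, 58,-397,0,0,50, 58,-397,0,0,50, 58,-397,0,0,50, 58,-397,0,0,50, 58,-397,0,0,50, 58,-397,0,0,50, 58,-397,0,0,50, 58,-397,0,0,50, 58,-397,0,0,50, 58,-397,0,0,50]'; python3 - <<'E'
from h import *
s=read_state();print(s['eef_pos'],s['force'],s['width'])
p,d=get_image('side');cv2.imwrite('pics/side5.png',cv2.resize(p[150:310,180:340],(560,560),interpolation=2))
p,d=get_image('top');cv2.imwrite('pics/top5.png',cv2.resize(p[160:320,120:280],(560,560),interpolation=2))
for P in((537.5,243,110),(537.5,243,70)):print(proj('side',P).round(1),proj('top',P).round(1))
E
```

```text
clock: 5.13
eef_pos: [538.3, 241.9, 280.3]
tool_rot: [3.14, 0.001, -0.003]
force: [-0.2, 0.4, -4.5]
width: 59.5
[538.25508038 241.89333674 280.3032095 ] [-0.20255577  0.36188166 -4.51826799] 59.532550510087326
[253.9 244.6] [190.  232.8]
[255.8 262.9] [194.7 235.6]
```

View pics/side5.png

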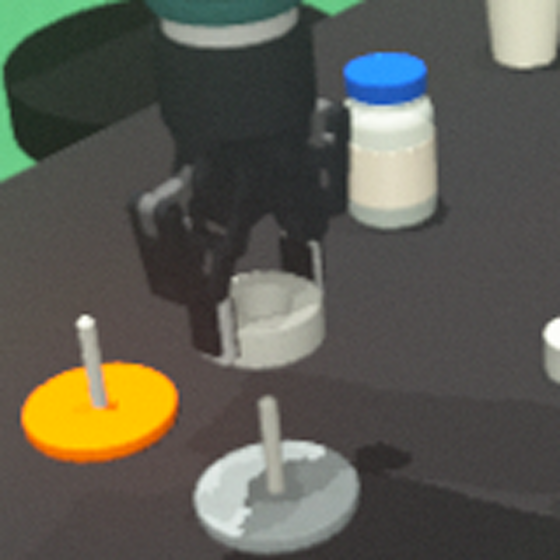

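View pics/top5.png

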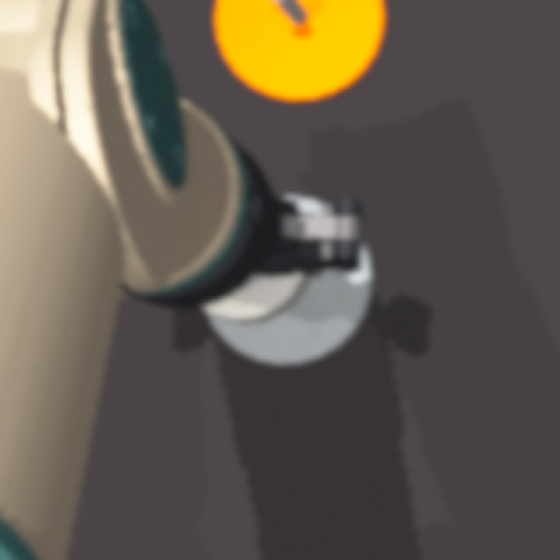

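The ring hangs centred above the grey spindle: the bottom face is at about (262,335) in the crop, against a predicted (259,331). I'll lower it part way and check the force.

```bash
python3 -m jog '[0,-1,15,0,50, 0,-1,40,0,50, 0,-1,60,0,50, 0,-1,70,0,50, 0,-1,70,0,50, 0,-1,70,0,50]'; python3 - <<'E'
from h import *
p,d=get_image('side');cv2.imwrite('pics/side6.png',cv2.resize(p[190:310,200:320],(600,600),interpolation=2))
E
```

```text
clock: 5.73
eef_pos: [538.4, 244.3, 210.8]
tool_rot: [3.141, 0.0, -0.001]
force: [0.4, 0.1, -3.8]
width: 59.1
```

View pics/side6.png

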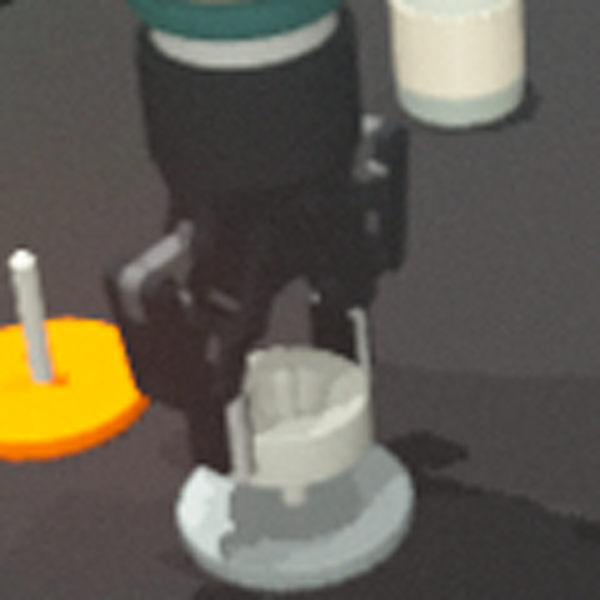

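The spindle is inside the bore (near (297,480) in the crop) and there is no side force. I'll lower it to the seat.

```bash
python3 -m jog '[0,0,15,0,50, 0,0,24,0,50, 0,0,28,0,50, 0,0,28,0,50, 0,0,28,0,50]'
```

```text
clock: 6.2
eef_pos: [538.4, 244.7, 183.2]
tool_rot: [-3.141, -0.001, -0.0]
force: [0.0, 1.1, -4.9]
width: 59.3
```

```bash
python3 -m jog '[0,0,1,0,50, 0,0,2,0,50, 0,0,2,0,50, 0,0,2,0,50]'
```

```text
clock: 6.53
eef_pos: [538.5, 244.6, 182.8]
tool_rot: [-3.141, -0.001, -0.0]
force: [-3.1, -0.8, 10.6]
width: 59.5
```

The ring is touching the base. I'll open, let it settle, and retreat straight up.

```bash
python3 -m jog '[0,0,0,0,85, 0,0,0,0,85, 0,0,0,0,85, 0,0,0,0,85, 0,0,0,0,85, 0,0,0,0,85, 0,0,0,0,85, 0,0,-20,0,85, 0,0,-55,0,85, 0,0,-95,0,85, 0,0,-100,0,85]'; python3 - <<'E'
from h import *
p,d=get_image('side');cv2.imwrite('pics/side7.png',cv2.resize(p[190:310,200:320],(600,600),interpolation=2))
E
```

```text
clock: 7.45
eef_pos: [540.4, 245.1, 286.5]
tool_rot: [-3.138, -0.009, -0.0]
force: [-0.2, 0.2, -0.5]
width: 85.0
```

View pics/side7.png

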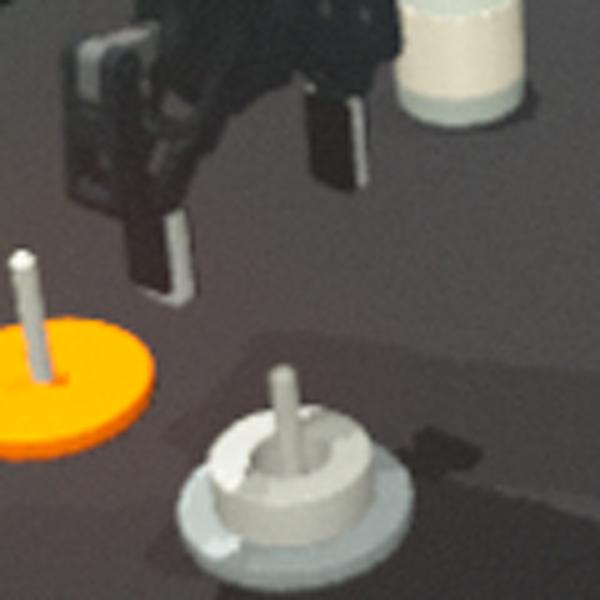

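The wide ring is seated flat, with the spindle (285,420 in the crop) central in the bore. Next I'll move above the pale narrow ring.

```bash
python3 -m jog '[-78,548,20,0,85, -78,548,20,0,85, -78,548,20,0,85, -78,548,20,0,85, -78,548,20,0,85, -78,548,20,0,85, -78,548,20,0,85, -78,548,20,0,85, -78,548,20,0,85, -78,548,20,0,85, -78,548,20,0,85, -78,548,20,0,85, -78,548,20,0,85, -78,548,20,0,85, -78,548,20,0,85, -78,548,20,0,85, -78,548,20,0,85]'; python3 - <<'E'
from h import *
p,d=get_image('side');cv2.imwrite('pics/side8.png',cv2.resize(p[120:230,350:490],(700,550),interpolation=2))
p,d=get_image('top');cv2.imwrite('pics/top8.png',p)
print(blob('top',p,(202,238),32,120,10), read_state()['eef_pos'])
E
```

```text
clock: 8.92
eef_pos: [460.4, -301.6, 260.0]
tool_rot: [-3.139, 0.001, 0.002]
force: [-0.1, 0.6, -0.1]
width: 85.1
[537.6, 243.1, 89.6, 90.5, 537.5, 243.2, 92.1] [ 460.79030463 -301.24144113  260.36857537]
```

View pics/side8.png

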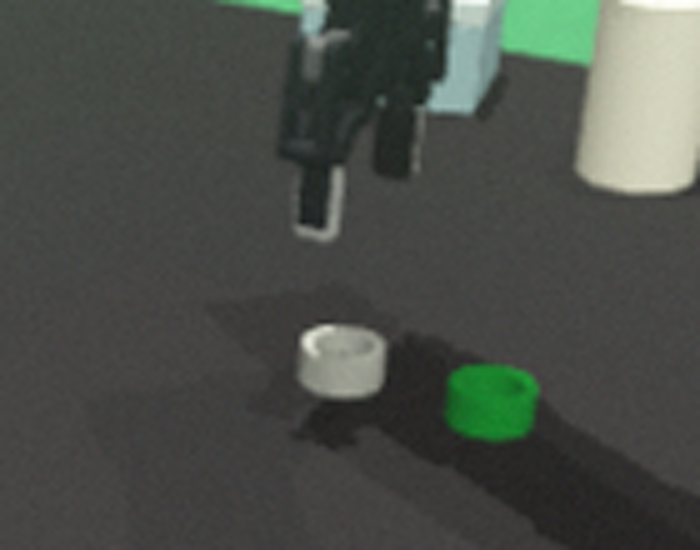

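View pics/top8.png

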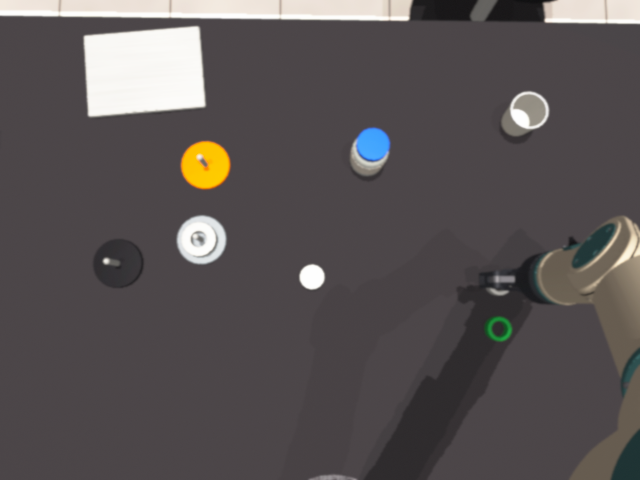

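The narrow ring is unmoved and lies under the gripper. In the top view the wide ring is concentric on the grey base at (202,239). I'll go down with a 2 mm correction in y and grip.

```bash
python3 -m jog '[0,2,30,0,85, 0,2,60,0,85, 0,2,78,0,85, 0,2,84,0,85, 0,2,84,0,85, 0,2,84,0,35, 0,2,84,0,35, 0,2,84,0,35, 0,2,84,0,35, 0,2,84,0,35, 0,2,84,0,35, 0,2,84,0,35, 0,2,84,0,35, 0,2,84,0,35, 0,2,84,0,35, 0,2,84,0,35]'; python3 - <<'E'
from h import *
p,d=get_image('side');cv2.imwrite('pics/side9.png',cv2.resize(p[120:230,350:490],(700,550),interpolation=2))
E
```

```text
clock: 10.35
eef_pos: [460.7, -305.5, 178.5]
tool_rot: [3.141, -0.002, 0.0]
force: [-0.4, -0.0, 8.0]
width: 41.5
```

View pics/side9.png

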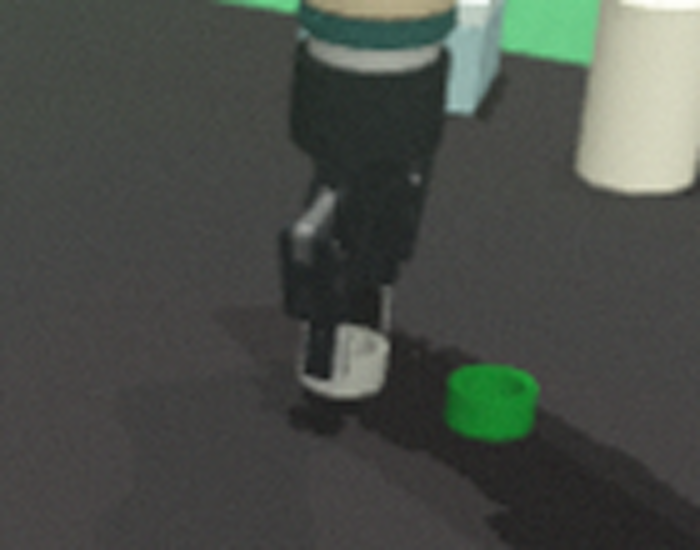

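```bash
python3 -m jog '[0,0,-5,0,35, 0,0,-30,0,35, 0,0,-65,0,35, 0,0,-100,0,35, 0,0,-110,0,35, 0,0,-110,0,35, 0,0,-110,0,35]'; python3 - <<'E'
from h import *
p,d=get_image('side');cv2.imwrite('pics/side10.png',cv2.resize(p[90:210,350:490],(700,600),interpolation=2))
E
```

```text
clock: 10.98
eef_pos: [460.1, -305.2, 287.1]
tool_rot: [3.141, -0.001, 0.0]
force: [0.0, 0.5, -1.5]
width: 41.5
```

View pics/side10.png

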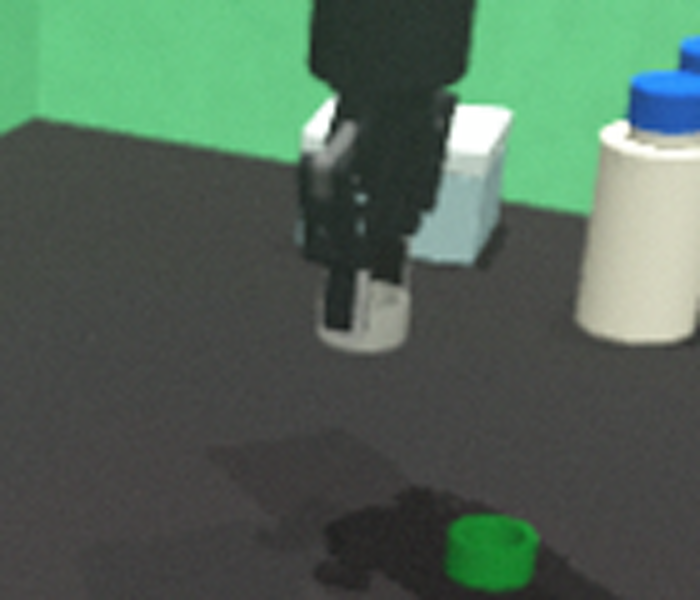

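The narrow ring is held level, with 1.5 N of load. I'll carry it to the stand.

```bash
python3 -m jog '[3,-20,0,0,35, 8,-58,0,0,35, 77,-548,0,0,35, 77,-548,0,0,35, 77,-548,0,0,35, 77,-548,0,0,35, 77,-548,0,0,35, 77,-548,0,0,35, 77,-548,0,0,35, 77,-548,0,0,35, 77,-548,0,0,35, 77,-548,0,0,35, 77,-548,0,0,35, 77,-548,0,0,35, 77,-548,0,0,35, 77,-548,0,0,35, 77,-548,0,0,35, 77,-548,0,0,35, 77,-548,0,0,35, 77,-548,0,0,35]'; python3 - <<'E'
from h import *
p,d=get_image('side');cv2.imwrite('pics/side11.png',cv2.resize(p[190:310,200:320],(600,600),interpolation=2))
print(read_state()['eef_pos'])
for z in(110,132):print((proj('side',(537.5,243,z))-[200,190])*5)
E
```

```text
clock: 12.7
eef_pos: [537.3, 241.1, 286.5]
tool_rot: [3.141, 0.001, -0.002]
force: [0.4, -0.9, -1.1]
width: 41.4
[537.36004137 241.36623369 286.65517742]
[269.55442572 273.13848936]
[264.08146169 221.05932132]
```

View pics/side11.png

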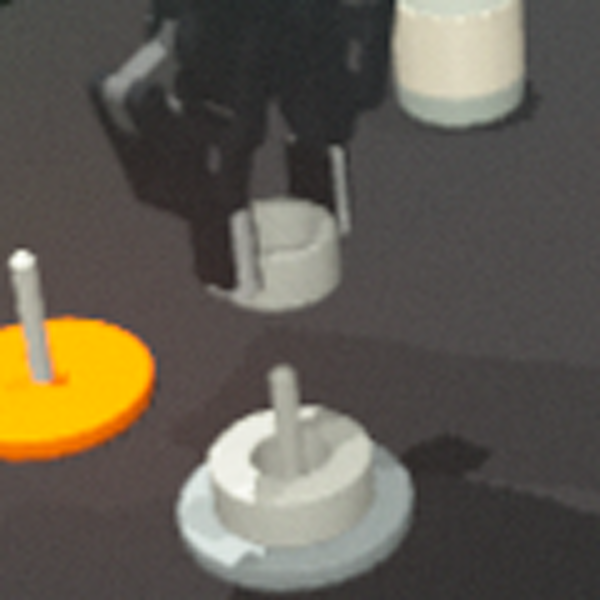

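The ring centre is at about (272,250) in the crop, against a predicted (267,247), so it is over the spindle. I'll lower part way with a 2 mm correction in y.

```bash
python3 -m jog '[0,-2,15,0,35, 0,-2,35,0,35, 0,-2,55,0,35, 0,-2,58,0,35, 0,-2,58,0,35, 0,-2,58,0,35]'; python3 - <<'E'
from h import *
p,d=get_image('side');cv2.imwrite('pics/side12.png',cv2.resize(p[190:310,200:320],(600,600),interpolation=2))
E
```

```text
clock: 13.25
eef_pos: [537.6, 244.3, 229.3]
tool_rot: [-3.141, -0.001, -0.001]
force: [0.5, 0.8, -0.3]
width: 41.4
```

View pics/side12.png

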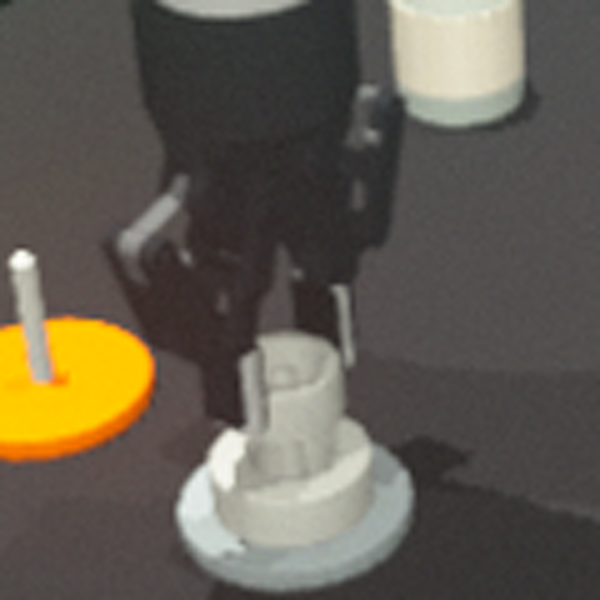

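The spindle tip shows inside the narrow bore at (290,375) in the crop. I'll lower the last 18 to 20 mm.

```bash
python3 -m jog '[0,0,10,0,35, 0,0,16,0,35, 0,0,18,0,35, 0,0,19,0,35, 0,0,19,0,35, 0,0,19,0,35]'
```

```text
clock: 13.8
eef_pos: [536.9, 244.6, 210.5]
tool_rot: [-3.141, 0.001, 0.0]
force: [-2.7, -0.7, 7.3]
width: 41.7
```

Contact is at the expected height (210.5). I'll release and retreat.

```bash
python3 -m jog '[0,0,0,0,85, 0,0,0,0,85, 0,0,0,0,85, 0,0,0,0,85, 0,0,0,0,85, 0,0,0,0,85, 0,0,0,0,85, 0,0,0,0,85, 0,0,-20,0,85, 0,0,-55,0,85, 0,0,-95,0,85, -40,60,-110,0,85, -80,100,-110,0,85, -100,140,-110,0,85, -100,180,-110,0,85, -100,200,-110,0,85]'; python3 - <<'E'
from h import *
p,d=get_image('side');cv2.imwrite('pics/side13.png',cv2.resize(p[150:310,180:340],(560,560),interpolation=2))
p,d=get_image('top');cv2.imwrite('pics/top13.png',p)
for z,r in((10,32),):print(blob('top',p,(202,238),r,120,z))
c=camera_params('top');K,T=c['K'],c['T'];v,u=np.mgrid[220:260,180:225];z=d[220:260,180:225]
P=np.stack([(u-K[0,2])*z/K[0,0],-(v-K[1,2])*z/K[1,1],-z],-1)@T[:3,:3].T+T[:3,3]
for lo,hi in((26,38),(48,60)):
    q=P[(P[...,2]>lo)&(P[...,2]<hi)];(x,y),R=cv2.minEnclosingCircle(q[:,:2].astype(np.float32));print(lo,len(q),x,y,2*R,np.median(q[:,2]),q[:,2].std())
print(read_state()['force'],read_state()['clock'])
E
```

```text
clock: 15.13
eef_pos: [439.6, 63.9, 319.8]
tool_rot: [-3.141, 0.001, 0.003]
force: [1.2, -1.2, -0.2]
width: 84.9
[537.6, 243.1, 89.9, 90.9, 537.6, 243.2, 92.3]
26 433 536.232666015625 245.27743530273438 62.379600524902344 31.315679748301477 2.096391871608885
48 276 535.6088256835938 244.73977661132812 43.63833999633789 53.205927753056415 2.0364594761178285
[-0.19179933  0.19336801  0.34788109] 15.2333
```

View pics/side13.png

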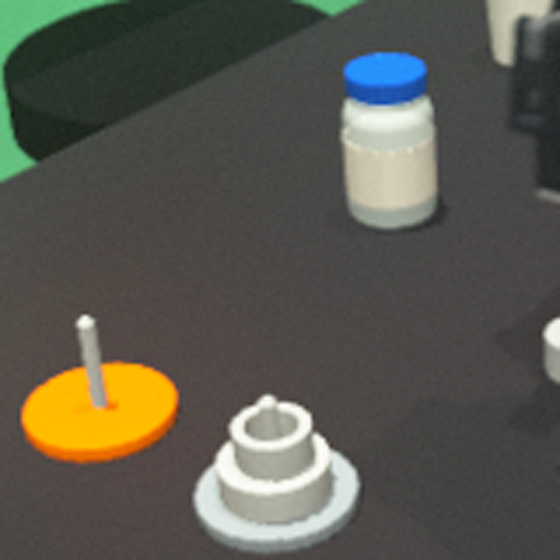

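View pics/top13.png

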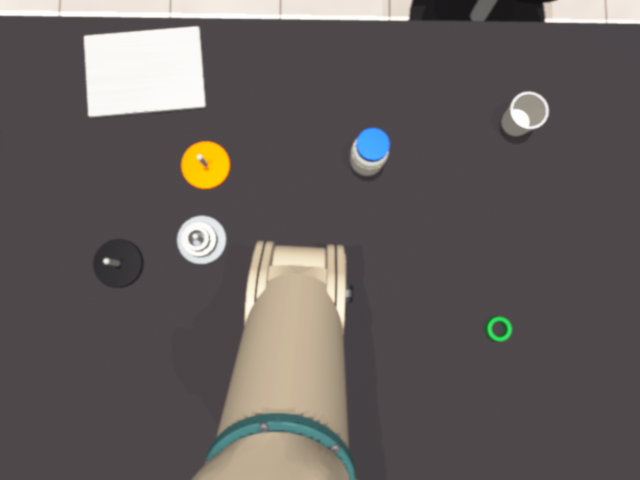

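Both rings sit flat and concentric on the grey stand at (202,239) in the top view. Their tops measure 31.3 and 53.2 mm against the expected 32 and 54. The bottle is unmoved at (371,150).

```bash
python3 -m jog '[0,0,0,0,85, 0,0,0,0,85, 0,0,0,0,85]'; python3 -c "
from cell import *
print(finish_job())"
```

```text
clock: 15.48
eef_pos: [442.2, 66.0, 319.4]
tool_rot: [-3.141, -0.001, 0.002]
force: [0.6, 0.4, -0.4]
width: 84.7
the job is handed in; nothing more can be done
None
```

Both rings are on the grey stand's spindle: the wide one flat on the base, the narrow one flat on top of it. I handed the job in at 15.5 s; no verdict is reported.

- **Ring centres:** in the last top-view depth check both were about 2.5 mm from the spindle's axis (limit 12.5 mm).
- **Ring heights:** the top faces measured 31.3 and 53.2 mm against the expected 32 and 54 mm (limit 4 mm).
- **Robot and bystanders:** the arm was well clear, with about 0 N on the tool. In the pictures the bottle and the look-alikes were where they started.
- **Disagreement:** the gripper read 59.4 and 41.5 mm on rings 62 and 44 mm wide, a steady offset of about 2.5 mm. No checks failed.

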